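Lay the drawer front down against the bench stop

TASK

The grooved drawer front stands on edge on the bench: push it over so that it lies flat with its groove facing up, then push it along the bench until its edge sits flush along the dark batten that serves as bench stop, no end sticking out past the batten. Only push it with the fingers, never pick it up, and leave the other things where they are.

Things in the scene. Friction and masses are not known exactly. Their poses are not given: they have to be found in the camera images.
- front: small drawer front, light wooden board: length 140 mm (own x), thickness 22 (own y), height 95 (own z), 0.13 to 0.25 kg. Starts standing on a long edge; origin at the centre of that lower edge, on the bench. Its own +y face has a groove along its full length, 8 mm wide, 7 deep, 14 to 22 mm above the lower edge; its own -y face is plain and looks towards the batten.
- top_a (a point): corner of the drawer front at own (+70, -11, +95) mm from its origin: upper edge, plain face, +x end. With the board laid down properly it is on the bench, at the end of the edge that looks at the batten.
- top_b (a point): the same at the other end, own (-70, -11, +95) mm.
- groove_face (a point): middle of the front's grooved face, own (0, +11, +47.5) mm from its origin; 22 mm above the bench when it lies groove up. Pushed level on this face some 75 mm up, the board topples about its lower edge without sliding and drops on its plain face; its upper edge then looks at the batten across a gap of 15 to 100 mm.
- stop: the stop: dark wooden batten screwed to the bench, 200 mm long (its own x), 24 mm wide (own y), 18 mm high. It does not move. Origin at the centre of its underside. Its own +y side faces the drawer front, which starts roughly parallel to it (within 0.2 rad), own +x roughly the same way.
- stop_face (a point): point at the foot of the batten's working side, mid-length: 12 mm along own +y from the stop's origin, on the bench. Its axes are the batten's.
- glue: Leave alone: white plastic glue bottle, 52 mm across, 140 high, standing behind the batten. Origin at the centre of its underside.
- jar: Leave alone: glass jar with a steel cap, 60 mm across, 75 high, standing behind the batten. Origin at the centre of its underside.
- offcut: Leave alone: plain wooden block without a groove, 45 x 60 mm, 80 high, standing beyond the drawer front's +x end. Origin at the centre of its underside.
- square: Leave alone: try square lying flat: dark wooden stock 20 x 90 x 18 mm along its own y, steel blade 110 x 30 x 3 mm along its own +x. Origin under the middle of the stock.
- gauge: Leave alone: wooden marking gauge lying down: bar 140 x 16 mm along its own x, fence 20 x 50 x 50 mm. Origin under the middle of the bar, on the bench.
- smoother: Leave alone: steel hand plane with wooden handles, 160 x 50 mm, 75 high, long side along its own x. Origin at the centre of its sole.
- mallet: Leave alone: wooden mallet lying down: head 60 x 110 x 70 mm at its own +x end, handle along its own -x to about 125 mm. Origin on the bench, under the handle, 100 mm from the head's centre.
Not all that is in view belongs to the job. Leave any turquoise look-alike of the front alone.

How it is judged:
At the end, for the whole second after the job is handed in: The drawer front lies flat on the bench (within 0.06 rad), grooved face up, at rest; both ends of its former upper edge are within 5 mm of the batten's working side, and neither end sticks out past the batten's ends (4 mm allowed) (angle between front's own y axis and vertical below 0.06 rad and height (world z) of groove_face between 0.019 and 0.026 m and y of top_a in the frame of stop_face between -0.004 and 0.005 m and x of top_a in the frame of stop_face between -0.104 and 0.104 m and height (world z) of each of top_a, top_b below 0.006 m and y of top_b in the frame of stop_face between -0.004 and 0.005 m and x of top_b in the frame of stop_face between -0.104 and 0.104 m and linear speed of front below 0.01 m/s and angular speed of front below 0.05 rad/s); the robot touches nothing.
It fails at once if the drawer front is lifted off the bench (height (world z) of groove_face above 0.07 m or (angle between front's own y axis and vertical below 0.25 rad and height (world z) of groove_face above 0.048 m) or (angle between front's own z axis and vertical below 0.25 rad and height (world z) of front above 0.012 m)).
It fails at once if another thing is moved more than 20 mm or tipped over (distance of any of glue, jar, offcut, square, gauge, smoother, mallet from where it was at the start of the episode above 0.02 m or angle between any of glue, jar, offcut, square, gauge, smoother, mallet's own z axis and vertical above 0.5 rad).
It also fails if it takes over 42 s, if anything falls off the work surface, if the arm or the gripper's body presses on something with over 40 N, if the wrist force passes 120 N, or if a joint passes its speed limit or range.

ROBOT

A 7-joint arm with a two-finger parallel gripper is mounted at the origin on the work surface. World frame = base frame: x ahead of the robot, y to its left, z up, the work surface at z = 0. Lengths are in m, angles in rad, forces in N, time in s.
With the tool pointing down it reaches from about 0.4 to 0.875 m from the base axis. Payload 6.5 kg.
Tool frame: the origin (TCP) lies on the front face of the gripper's body, between the roots of the fingers; the fingertips stand 73 mm ahead of it and the grasp point (between the pads) lies 54 mm ahead of it; y points along the fingers, x is the direction in which the jaws open and shut, and the axes are right-handed (so a half turn about y gives the same grasp; the last joint's range is limited). The gripper opens to 85 mm and grips with 20 to 120 N. Pads are 22 mm wide; open, the fingers measure 114 mm over their backs; the gripper's body (76 mm by 85 mm) begins 54 mm behind the grasp point. The pads swing forward as they close: fully open they stand 13 mm farther back than shut.
Start: joints at [1.186, 0.536, -0.004, 1.538, 0.003, 1.067, -0.071], TCP at [0.204, -0.617, 0.304] pointing down, gripper open.
Joint ranges: [-2.7, 2.7], [-0.37, 2.16], [-1.27, 1.26], [0.24, 2.4], [-1.31, 4.45], [0.19, 1.91], [-2.76, 2.76]. Speed limits (rad/s): [2.39, 2.39, 3.14, 3.14, 3.14, 3.14, 3.14].

INTERFACE

Orientations are given as a rotation vector (axis times angle).
In Python, from rig import * gives the robot as it stands.
- The arm moves only by the tool drive_tool, never from a script. Its argument "steps" is a list that holds one entry, the list of rows, each a list of 7 numbers: the shift along the world's x, y, z as a fraction of full scale, then the turn, a rotation vector about the world's x, y, z as a fraction of full scale, then the opening, from 0 (shut) to 1 (fully open). A call has 1 to 12 rows; each row is the pose to reach, as a shift and turn from the pose commanded when the call began; what a row does not reach only later rows make up. Full scale, the value 1, is 300 mm for a shift and pi/2 rad for a turn. A row lasts 1/10 s, in which the tool goes at most 50 mm and 8.59 degrees, less where a joint would pass 70% of its speed; a pose out of reach is approached as far as the arm can. A call with a number of a shift or a turn outside -1 to 1 is refused whole. A call with a gripper value outside its range is refused whole. The fingers move at their own pace and stop on an object; "squeeze" is the grip in N (left out, the last holds). Time passes only in rows, so rows that repeat a pose let the fingers close. It gives the time, the measured TCP pose, the force and the opening at its end, in the units of the state.
- get_state(): the state, without advancing time (a new reading comes with each control period).
- snapshot(name): name is "side" or "top" or "wrist"; returns a dict with "color" (400x640x3 uint8, red, green, blue), "depth" (400x640 float32, m along the optical axis (not along the pixel's ray), 0 where there is no reading), "fx", "fy", "cx", "cy" (pixels), "R" (3x3) and "t" (3): a world point X has camera coordinates R X + t. Camera axes: x right, y down, z forward; pixel columns grow to the right and rows downward; lengths in m; the calibration is good to about 2 mm. The wrist camera is an equidistant fisheye: a pixel r from the principal point sees the ray r / f radians off the axis. A picture is of the moment at which its call begins.
- close_job(): hands the job in, once; it reports no verdict.
Trained networks look in the newest picture that a camera, given by its name, has taken for a name from the list of things; names that differ only in an ending like _2 or _b are one class to them, and where a whole thing is asked for, a point or a joint stands for the part that bears it (a point fixed in the world has none). Each returns a list of dicts, best first, with "p" (0 to 1); they miss things now and then, are a little off and sometimes report something else, mostly with a low value. They report only what shows in the picture. A call takes as long as a camera call. They do not tell look-alikes from the thing itself.
- look_for(name, camera): "rect" ([left, top, width, height] as shares, 0 to 1, of the picture: columns of its width, rows of its height, round what is visible of it).
- spot_point(name, camera): "xy" ([column, row] as shares, 0 to 1, of the picture: columns of its width, rows of its height: a listed point, or the origin of a listed thing).
The state is a dict: "time_s": time; "joints": joint angles; "dq": joint speeds; "joint_efforts": joint torques, N m; "eef_pos": TCP position; "tool_rot": TCP orientation; "contact_force": force on the tool from outside, world axes, zero at the start; "wrist_torque": the same for the moment, N m; "grip_width": finger opening in m.
Only numpy, scipy, OpenCV 4.12 (cv2) and the standard library are available. Lean on these libraries where they do the work, as an engineer would, in place of code of your own. Each camera call takes 0.05 s, during which the arm holds its last target.

## Working session

There is one attempt and no reset: what is moved stays moved. The work goes in short steps, Python scripts to look and compute and a tool call to move; the robot and the scene stay as the last step left them, time stands still between calls to the robot, and variables do not carry over. Pictures are saved under pics/ and viewed, and the job is handed in when it is done.

Besides the shell and the picture viewer there is one more tool, called after "Call:" as name(argument=value, ...) on one line, values as JSON. drive_tool: Moves the arm, as the interface text tells. Shift numbers are shares of 300 mm and turn numbers shares of pi/2 rad, none past 1 either way. Its arguments: {"type":"object","properties":{"steps":{"type":"array","items":{"type":"array","items":{"type":"array","items":{"type":"number","minimum":-1,"maximum":1}}}},"squeeze":{"type":"number"}},"required":["steps"]}

```bash
mkdir -p pics; ls
cat > h.py <<'E'
from rig import *
import numpy as np, cv2
def save(s,n,crop=None,scale=1):
    im=cv2.cvtColor(s["color"],cv2.COLOR_RGB2BGR)
    if crop: im=im[crop[1]:crop[3],crop[0]:crop[2]]
    if scale!=1: im=cv2.resize(im,None,fx=scale,fy=scale,interpolation=cv2.INTER_CUBIC)
    cv2.imwrite(f"pics/{n}.png",im)
def px2w(s,u,v,d=None):
    if d is None: d=float(s["depth"][int(round(v)),int(round(u))])
    p=np.array([(u-s["cx"])/s["fx"]*d,(v-s["cy"])/s["fy"]*d,d])
    return s["R"].T@(p-s["t"])
def ray(s,u,v,z=0):
    r=s["R"].T@np.array([(u-s["cx"])/s["fx"],(v-s["cy"])/s["fy"],1]); c=-s["R"].T@s["t"]
    return c+r*(z-c[2])/r[2]
E
python3 - <<'E'
from h import *
import pickle
np.set_printoptions(precision=4,suppress=True)
print(get_state())
for c in ("top","side"):
    s=snapshot(c); save(s,c+"0"); pickle.dump(s,open(c+"0.pkl","wb"))
    print(c,s["fx"],s["cx"],s["cy"],s["R"],s["t"])
    for n in ["front","stop","glue","jar","offcut","square","gauge","smoother","mallet"]:
        L=look_for(n,c); print(n,[(np.round(np.array(d["rect"])*[640,400,640,400]).astype(int).tolist(),round(d["p"],2)) for d in L[:3]])
    for n in ["top_a","top_b","groove_face","stop_face","front","stop"]:
        L=spot_point(n,c); print(n,[(np.round(np.array(d["xy"])*[640,400],1).tolist(),round(d["p"],2)) for d in L[:3]])
E
```

```text
pics
{'time_s': 0.0, 'joints': array([ 1.1858,  0.5372, -0.0044,  1.5389,  0.0026,  1.0673, -0.0712]), 'dq': array([ 0.0006,  0.0014, -0.0014,  0.0008, -0.0021, -0.0011,  0.002 ]), 'joint_efforts': array([ -0.0004, -58.3412,   1.0486, -25.9107,   0.0124,   0.0096,
         0.    ]), 'eef_pos': array([ 0.2035, -0.6168,  0.303 ]), 'tool_rot': array([-1.3424,  0.9723, -0.9698]), 'contact_force': array([ 0.8551, -0.2138,  0.6226]), 'wrist_torque': array([-0.0034,  0.0558,  0.0142]), 'grip_width': 0.08477333882566038}
top 420.6959073984564 319.162045765292 201.78723027067295 [[-0.0227 -0.9996 -0.0194]
 [-0.9851  0.0257 -0.1701]
 [ 0.1706  0.0152 -0.9852]] [0.0376 0.5986 1.4051]
front [([259, 253, 38, 28], 0.84), ([224, 194, 30, 38], 0.73), ([326, 178, 10, 42], 0.7)]
stop [([369, 182, 11, 55], 0.55)]
glue [([396, 188, 19, 11], 0.83)]
jar [([394, 218, 18, 19], 0.85)]
offcut [([354, 149, 22, 27], 0.61), ([327, 175, 10, 46], 0.56)]
square [([278, 140, 24, 30], 0.91), ([268, 191, 17, 39], 0.5)]
gauge [([266, 193, 19, 37], 0.78)]
smoother [([175, 177, 23, 41], 0.6)]
mallet [([435, 190, 57, 76],
[... 699 characters left out ...]
133, 19, 39], 0.58)]
jar [([366, 156, 17, 30], 0.95)]
offcut [([290, 159, 21, 31], 0.65), ([304, 187, 45, 36], 0.36)]
square [([227, 223, 49, 22], 0.74), ([368, 121, 56, 49], 0.46)]
gauge [([286, 240, 48, 27], 0.76)]
smoother [([191, 336, 74, 34], 0.8)]
mallet [([365, 121, 60, 46], 0.58)]
top_a [([310.4, 184.1], 0.97), ([406.5, 251.5], 0.95), ([312.3, 294.3], 0.83)]
top_b [([310.4, 184.1], 0.97), ([406.5, 251.5], 0.95), ([312.3, 294.3], 0.83)]
groove_face [([386.2, 218.2], 0.95), ([378.3, 268.1], 0.94), ([289.1, 290.7], 0.92)]
stop_face [([350.0, 185.6], 0.63), ([350.8, 189.8], 0.59)]
front [([384.9, 228.9], 0.89), ([294.5, 301.0], 0.86), ([375.7, 280.1], 0.84)]
stop [([349.6, 189.6], 0.98)]
```

Run:
```python
import pickle
from h import *
for c,cr in (("top",(160,120,500,320)),("side",(170,110,470,380))):
    s=pickle.load(open(c+"0.pkl","rb")); save(s,c+"0c",cr,2.2)
```

```text
(no output)
```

View pics/top0c.png

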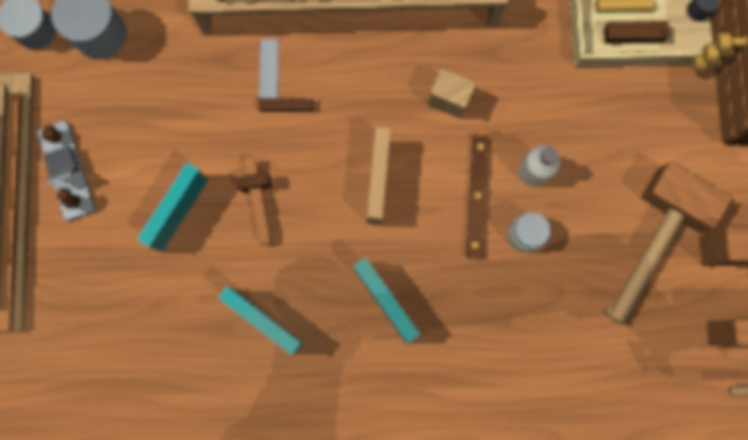

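View pics/side0c.png

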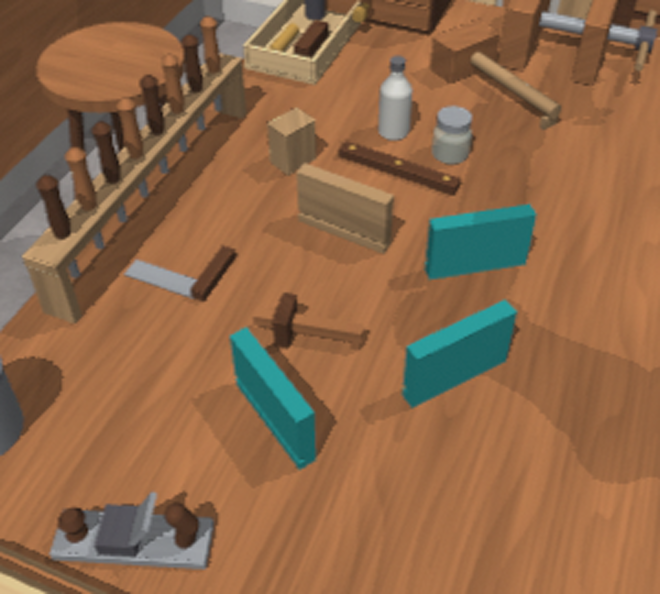

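The front is the light wooden board: top ≈ (332,199), side ≈ (328,203), with the groove low on the face towards the side camera. The candidates I reject are three turquoise look-alikes at top (238,213), (278,264) and (335,257), and the plain offcut at top (365,162). The batten is at top (376,208). Next I measure the poses.

```bash
python3 - <<'E'
import pickle
from h import *
np.set_printoptions(precision=4,suppress=True)
def cloud(s,cr):
    u,v=np.meshgrid(np.arange(cr[0],cr[2]),np.arange(cr[1],cr[3])); u=u.ravel();v=v.ravel()
    d=s["depth"][v,u]; P=np.stack([(u-s["cx"])/s["fx"]*d,(v-s["cy"])/s["fy"]*d,d],1)
    return (P-s["t"])@s["R"], s["color"][v,u].astype(int)
for c,cr in (("top",(320,165,385,245)),("side",(295,165,385,235))):
    s=pickle.load(open(c+"0.pkl","rb"))
    P,C=cloud(s,cr)
    print(c,"bench z",np.median(P[:,2]))
    light=(C[:,0]>150)
    m=(P[:,2]>0.086)&(P[:,2]<.105)
    Q=P[m]; Q=Q[(Q[:,1]>-.12)&(Q[:,1]<.2)]
    print(c,"front top",len(Q),Q.min(0),Q.max(0),Q.mean(0))
    if len(Q)>5:
        r=cv2.minAreaRect((Q[:,:2]*1000).astype(np.float32)); print(r)
    m=(P[:,2]>0.011)&(P[:,2]<.024)&(C.sum(1)<300)
    Q=P[m]; print("dark",len(Q),Q.min(0) if len(Q) else '',Q.max(0) if len(Q) else '',np.median(Q,0) if len(Q) else '')
    if len(Q)>5: print(cv2.minAreaRect((Q[:,:2]*1000).astype(np.float32)))
    if c=="side":
        m=(P[:,2]>0.03)&(P[:,2]<.088)
        Q=P[m];print(Q.min(0),Q.max(0)); 
# two view triangulation-ish: ray hits
s=pickle.load(open("top0.pkl","rb"))
for n,(u,v) in {"top +x end L":(331.5,178),"top +x end R":(337.5,178),"-xL":(327,221),"-xR":(333.5,221.5)}.items(): print(n,ray(s,u,v,.095))
for n,(u,v) in {"stop +xL":(374,182),"stop +xR":(382.5,182),"-xL":(371.5,237),"-xR":(381,237)}.items(): print(n,ray(s,u,v,.018))
E
python3 - <<'E'
import pickle
from h import *
s=pickle.load(open("top0.pkl","rb")); save(s,"t_close",(315,140,425,250),6)
s=pickle.load(open("side0.pkl","rb")); save(s,"s_close",(280,150,400,240),6)
E
```

```text
top bench z 0.00044354199725639746
top front top 316 [ 0.4495 -0.04    0.0873] [0.6731 0.0193 0.103 ] [ 0.5799 -0.017   0.0946]
((561.9244995117188, -9.866331100463867), (34.20745849609375, 226.29127502441406), 83.09882354736328)
dark 365 [ 0.4789 -0.1983  0.0112] [ 0.7322 -0.0025  0.0239] [ 0.5812 -0.1789  0.0175]
((595.751220703125, -134.1503143310547), (182.8876190185547, 223.3786163330078), 63.48787307739258)
side bench z 0.0017132585308175595
side front top 457 [ 0.421  -0.0366  0.0861] [0.6767 0.0219 0.0975] [ 0.5543 -0.0106  0.0928]
((549.1199340820312, -6.7911834716796875), (49.19770050048828, 256.4105224609375), 87.39029693603516)
dark 455 [ 0.4142 -0.2488  0.0111] [0.7575 0.0226 0.0239] [ 0.5672 -0.1674  0.0165]
((591.2660522460938, -80.71774291992188), (298.6191711425781, 271.7320861816406), 16.734222412109375)
[ 0.4161 -0.2619  0.03  ] [0.7594 0.0259 0.088 ]
top +x end L [ 0.6726 -0.0213  0.095 ]
top +x end R [ 0.672  -0.0416  0.095 ]
-xL [ 0.5262 -0.0023  0.095 ]
-xR [ 0.524  -0.0239  0.095 ]
stop +xL [ 0.6716 -0.1735  0.018 ]
stop +xR [ 0.6708 -0.2037  0.018 ]
-xL [ 0.4759 -0.156   0.018 ]
-xR [ 0.4751 -0.189   0.018 ]
```

View pics/t_close.png

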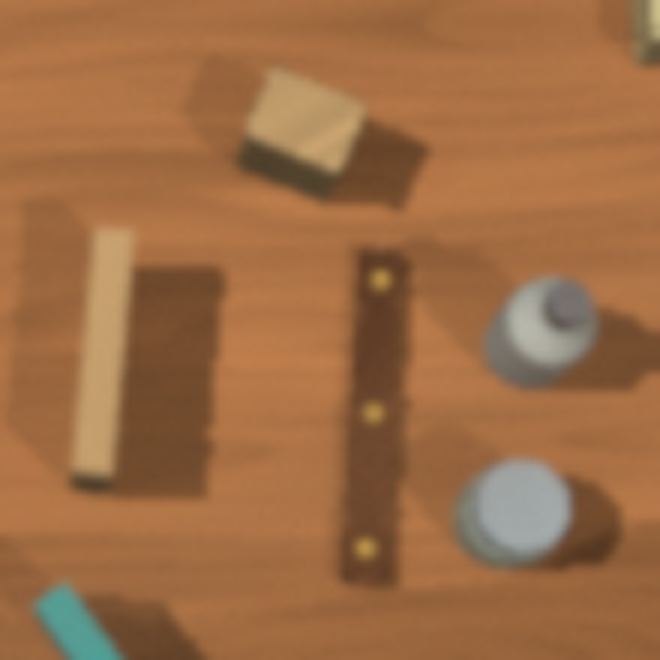

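View pics/s_close.png

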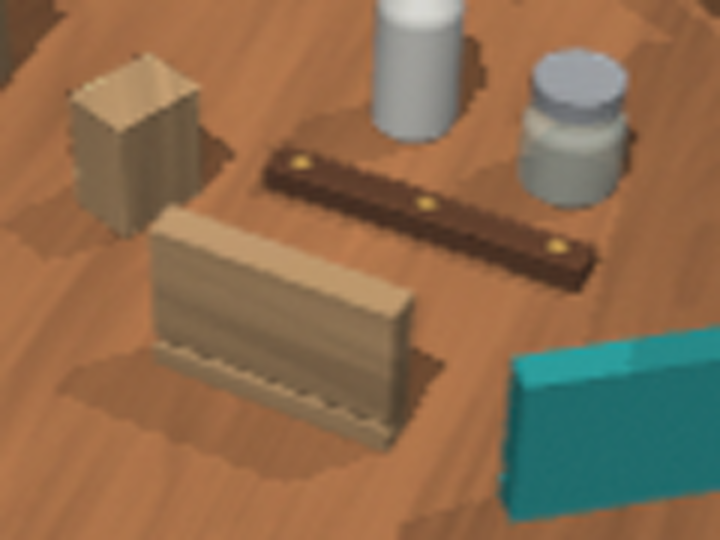

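```bash
cat > geo.py <<'E'
import pickle
from h import *
from scipy.optimize import least_squares
np.set_printoptions(precision=4,suppress=True)
S={c:pickle.load(open(f"{c}0.pkl","rb")) for c in("top","side")}
def proj(s,X):
    p=X@s["R"].T+s["t"]; return np.stack([s["fx"]*p[:,0]/p[:,2]+s["cx"],s["fy"]*p[:,1]/p[:,2]+s["cy"]],1)
o=lambda p,x0,y0:(np.array(p,float)-2.5)/6+[x0,y0]
def world(q,L):
    c,s_=np.cos(q[2]),np.sin(q[2]); R=np.array([[c,-s_,0],[s_,c,0],[0,0,1]]); return L@R.T+[q[0],q[1],0]
def fit(obs,q0):
    f=lambda q:np.concatenate([(proj(S[c],world(q,np.array(L,float)))-o(P,*(315,140) if c=="top" else (280,150))).ravel() for c,L,P in obs])
    r=least_squares(f,q0); return r
E
python3 - <<'E'
from geo import *
# batten: screws at z=.018, corner of ends
obs=[("top",[[0,0,.018]],[(373,412)]),
 ("top",[[.1,-.012,.018],[.1,.012,0.018],[-.1,-.012,.018]],[(410,253),(363,250),(396,585)]),
 ("side",[[0,0,.018]],[(426,203)]),("side",[[-.1,.012,.018],[-.1,.012,0],[.1,.012,0],[-.1,-.012,.018]],[(581,268),(579,291),(265,186),(597,245)])]
r=fit(obs,[.57,-.18,.08]); print("stop",r.x,r.fun.round(1)); q=r.x
for c in("top","side"):
  r=fit([x for x in obs if x[0]==c],q); print(c,r.x)
obs=[("top",[[.07,.011,.095],[.07,-.011,.095],[-.07,.011,.095],[-.07,-.011,.095]],[(95,228),(134,231),(72,472),(112,475)]),
 ("side",[[.07,.011,.095],[.07,-.011,.095],[-.07,.011,.095],[-.07,-.011,.095],[.07,.011,0],[-.07,.011,0]],[(151,233),(172,207),(392,317),(414,292),(155,353),(388,452)])]
r=fit(obs,[.6,-.02,.08]); print("front",r.x,r.fun.round(1)); f=r.x
for c in("top","side"):
  r=fit([x for x in obs if x[0]==c],f); print(c,r.x)
c,s=np.cos(q[2]),np.sin(q[2]); d=f[:2]-q[:2]; print("front in stop",c*d[0]+s*d[1],-s*d[0]+c*d[1],f[2]-q[2])
E
```

```text
stop [ 0.5766 -0.1807 -0.1027] [ 0.5  0.  -0.7 -0.9  0.4 -0.8 -1.5 -0.3  0.5 -0.4  0.7 -0.1  0.5  0.1
 -0.1 -0.1  0.7 -0.5]
top [ 0.5748 -0.1822 -0.0837]
side [ 0.5776 -0.1795 -0.1116]
front [ 0.6045 -0.02   -0.1241] [ 0.  -0.3 -0.  -0.2 -0.2 -0.2 -0.3 -0.1 -0.2 -1.   0.  -0.7  0.6  0.
  0.3 -0.2  0.1  1.5  0.   0.1]
top [ 0.6037 -0.0204 -0.1179]
side [ 0.6049 -0.0197 -0.1298]
front in stop 0.011243995505107872 0.1626732511895876 -0.021422286085776787
```

Run:
```python
from h import *
from scipy.spatial.transform import Rotation as R
np.set_printoptions(precision=4,suppress=True)
s=get_state(); r=R.from_rotvec(s["tool_rot"]); print(r.as_matrix())
for yaw in(-.11,):
  for sg in(1,-1):
    x=sg*np.array([np.cos(yaw),np.sin(yaw),0]); y=np.array([0,0,-1.]); M=np.stack([x,y,np.cross(x,y)],1)
    print(sg,(R.from_matrix(M)*r.inv()).as_rotvec()/(np.pi/2))
```

```text
[[ 0.3135 -0.      0.9496]
 [-0.9496  0.      0.3135]
 [-0.     -1.      0.    ]]
1 [-0.    -0.     0.727]
-1 [-0.     0.    -1.273]
```

Call:
drive_tool(steps=[[[0.6, 1, 0, 0, 0, 0.33, 1], [0.6, 1, 0, 0, 0, 0.33, 1], [0.6, 1, 0, 0, 0, 0.33, 1], [0.6, 1, 0, 0, 0, 0.33, 1], [0.6, 1, 0, 0, 0, 0.33, 1], [0.6, 1, 0, 0, 0, 0.33, 1], [0.6, 1, 0, 0, 0, 0.33, 1], [0.6, 1, 0, 0, 0, 0.33, 1]]])

```text
time_s: 2.4
eef_pos: [0.3879, -0.3107, 0.3044]
tool_rot: [-1.493, 0.564, -0.566]
contact_force: [0.7, -0.6, 0.8]
grip_width: 0.0848
```

Call:
drive_tool(steps=[[[0.6, 0.98, 0, 0, 0, 0.39, 1], [0.6, 0.98, 0, 0, 0, 0.39, 1], [0.6, 0.98, 0, 0, 0, 0.39, 1], [0.6, 0.98, 0, 0, 0, 0.39, 1], [0.6, 0.98, 0, 0, 0, 0.39, 1], [0.6, 0.98, 0, 0, 0, 0.39, 1], [0.6, 0.98, 0, 0, 0, 0.39, 1], [0.6, 0.98, 0, 0, 0, 0.39, 1]]])

```text
time_s: 3.2
eef_pos: [0.566, -0.0162, 0.3044]
tool_rot: [-1.564, 0.086, -0.09]
contact_force: [-0.5, 0.5, -0.3]
grip_width: 0.0855
```

Call:
drive_tool(steps=[[[0.15, 0.29, 0, 0, 0, 0, 1], [0.15, 0.29, 0, 0, 0, 0, 1], [0.15, 0.29, 0, 0, 0, 0, 1]]])

```text
time_s: 3.5
eef_pos: [0.61, 0.071, 0.3043]
tool_rot: [-1.563, 0.087, -0.09]
contact_force: [0.2, 0.6, 0.3]
grip_width: 0.0858
```

Run:
```python
from h import *
import pickle
s=snapshot("wrist"); save(s,"w1"); pickle.dump(s,open("w1.pkl","wb")); print(s["fx"],s["cx"],s["cy"])
s=snapshot("side"); save(s,"s1",(200,20,440,260),3); pickle.dump(s,open("s1.pkl","wb"))
print(get_state()["eef_pos"],get_state()["tool_rot"])
```

```text
309.70691628693146 325.15536742544475 200.84005155024596
[0.60884123 0.06434204 0.30359097] [-1.56878848  0.09385061 -0.09317626]
```

View pics/w1.png

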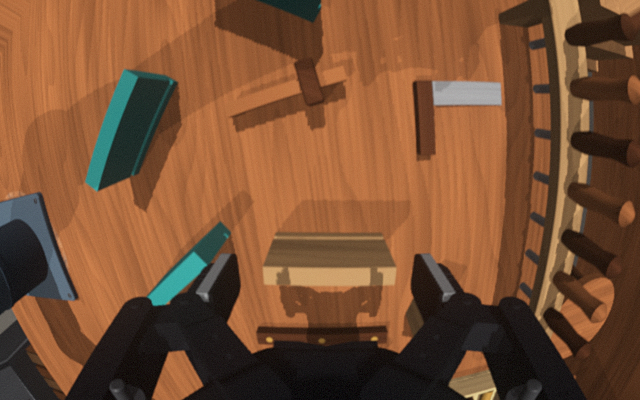

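View pics/s1.png

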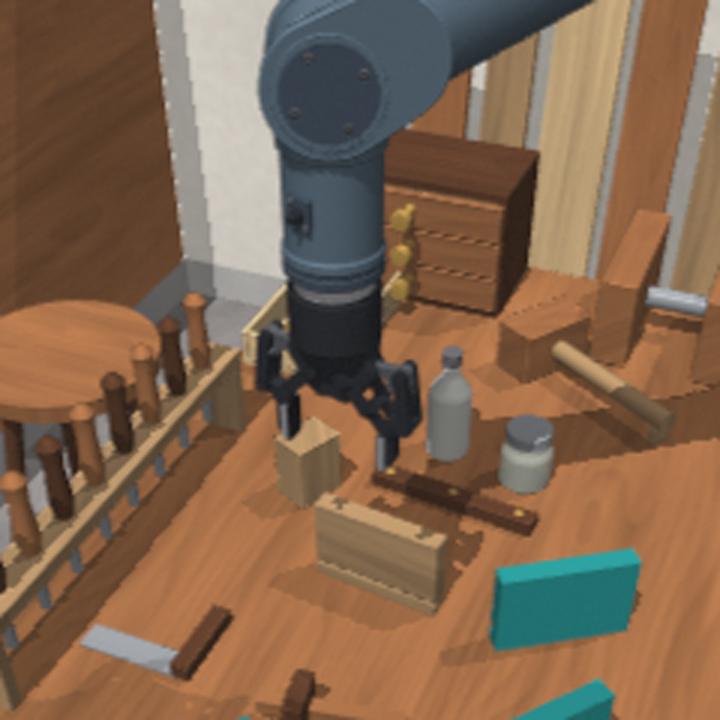

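Run:
```python
from geo import *
s=pickle.load(open("s1.pkl","rb"))
for v in (166,170,173,175,177):
  for u in (327,329): print(u,v,px2w(s,u,v))
for v in (158,162,164,166): print(296,v,px2w(s,296,v))
# wrist fisheye measurement
w=pickle.load(open("w1.pkl","rb"))
def wray(u,v,z):
    a=np.array([u-w["cx"],v-w["cy"]]); r=np.hypot(*a); th=r/w["fx"]
    d=np.append(np.sin(th)*a/r,np.cos(th)); d=w["R"].T@d; c=-w["R"].T@w["t"]; return c+d*(z-c[2])/d[2]
for n,p,z in [("stop -x foot",(257.5,327),.018),("stop +x",(387,327),.018),("screw",(321.5,340.5),.018),("screw a",(270,341),.018),("screw b",(374,341),.018),
  ("ftop -x +y",(264.5,267),.095),("ftop -x -y",(263,282),.095),("ftop +x +y",(394.5,267),.095),("ftop+x-y",(395.5,284),.095),("foot -x",(276,234),0),("foot +x",(383,234),0)]: print(n,wray(*p,z))
```

```text
327 166 [0.5631 0.0834 0.279 ]
329 166 [0.5582 0.0824 0.2798]
327 170 [0.5629 0.0837 0.2669]
329 170 [0.5588 0.0805 0.2658]
327 173 [0.5631 0.083  0.2568]
329 173 [0.5586 0.0807 0.2565]
327 175 [0.5638 0.0811 0.2488]
329 175 [0.5585 0.0807 0.2501]
327 177 [ 0.6661 -0.183   0.0159]
329 177 [ 0.658  -0.1811  0.0197]
296 158 [0.6537 0.0709 0.2704]
296 162 [0.6535 0.0727 0.2589]
296 164 [0.6542 0.072  0.2519]
296 166 [0.6536 0.0738 0.2468]
stop -x foot [ 0.4824 -0.1472  0.018 ]
stop +x [ 0.6759 -0.1684  0.018 ]
screw [ 0.5754 -0.1818  0.018 ]
screw a [ 0.4957 -0.1769  0.018 ]
screw b [ 0.6554 -0.1944  0.018 ]
ftop -x +y [ 0.5371 -0.0031  0.095 ]
ftop -x -y [ 0.5318 -0.0214  0.095 ]
ftop +x +y [ 0.6728 -0.0188  0.095 ]
ftop+x-y [ 0.6737 -0.0405  0.095 ]
foot -x [ 0.5351 -0.0053  0.    ]
foot +x [ 0.6768 -0.0215  0.    ]
```

Call:
drive_tool(steps=[[[0, 0, -0.59, 0, 0, 0, 1], [0, 0, -0.59, 0, 0, 0, 1], [0, 0, -0.59, 0, 0, 0, 1], [0, 0, -0.59, 0, 0, 0, 1], [-0.015, -0.12, -0.59, 0, 0, 0, 1], [-0.02, -0.17, -0.59, 0, 0, 0, 1], [-0.02, -0.17, -0.59, 0, 0, 0, 1]]])

```text
time_s: 4.3
eef_pos: [0.6028, 0.0072, 0.1271]
tool_rot: [-1.572, 0.1, -0.101]
contact_force: [0.4, -0.4, -0.1]
grip_width: 0.0854
```

Call:
drive_tool(steps=[[[-0.003, -0.025, 0, 0, 0, 0, 1], [-0.006, -0.05, 0, 0, 0, 0, 1], [-0.009, -0.075, 0, 0, 0, 0, 1], [-0.012, -0.1, 0, 0, 0, 0, 1], [-0.014, -0.12, 0, 0, 0, 0, 1], [-0.014, -0.12, 0, 0, 0, 0, 1]]])

```text
time_s: 4.9
eef_pos: [0.5984, -0.0247, 0.1268]
tool_rot: [-1.57, 0.096, -0.096]
contact_force: [-0.3, -0.0, -0.9]
grip_width: 0.0855
```

Run:
```python
from h import *
s=snapshot("side"); save(s,"s2",(200,60,440,260),3)
print(get_state()["eef_pos"],get_state()["contact_force"])
```

```text
[ 0.59847687 -0.02379474  0.12683915] [ 0.44839529  0.27230315 -0.18148141]
```

View pics/s2.png

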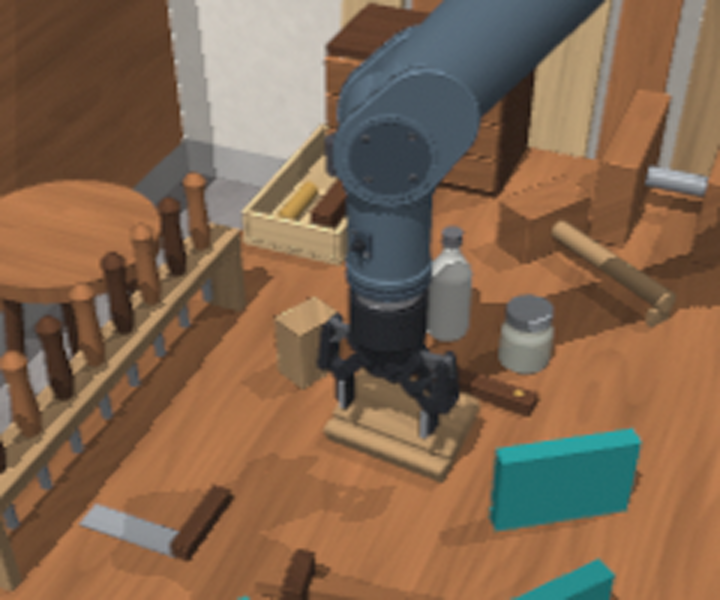

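Call:
drive_tool(steps=[[[0.018, 0.15, 0, 0, 0, 0, 1], [0.018, 0.15, 0, 0, 0, 0, 1], [0.018, 0.15, -0.1, 0, 0, 0, 1], [0.018, 0.15, -0.185, 0, 0, 0, 1], [0.018, 0.15, -0.185, 0, 0, 0, 1], [0.018, 0.15, -0.185, 0, 0, 0, 1]]])

```text
time_s: 5.55
eef_pos: [0.6039, 0.0225, 0.0716]
tool_rot: [-1.568, 0.095, -0.094]
contact_force: [0.6, -0.4, 0.5]
grip_width: 0.085
```

Run:
```python
from h import *
import pickle
s=snapshot("side"); save(s,"s3",(260,120,420,240),5); pickle.dump(s,open("s3.pkl","wb"))
w=snapshot("wrist"); save(w,"w3"); pickle.dump(w,open("w3.pkl","wb"))
print(get_state()["eef_pos"],get_state()["contact_force"])
```

```text
[0.60486011 0.02227223 0.07279595] [ 0.0745216   0.0362707  -0.28721071]
```

View pics/s3.png

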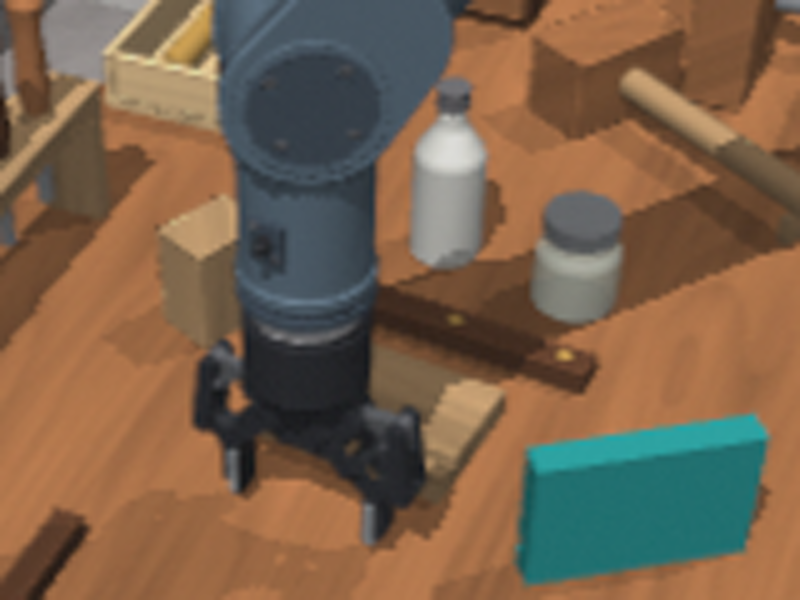

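View pics/w3.png

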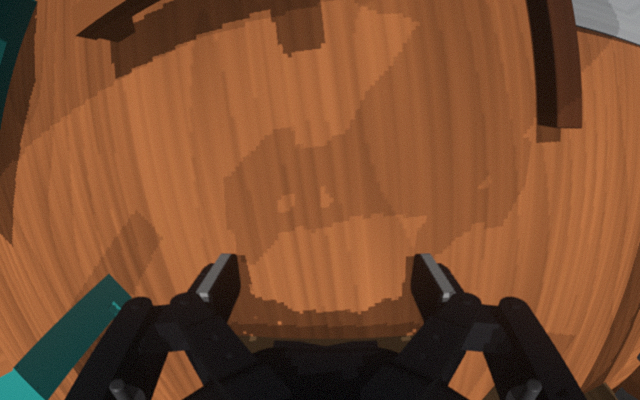

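Call:
drive_tool(steps=[[[-0.008, -0.07, 0, 0, 0, 0, 1], [-0.012, -0.11, 0, 0, 0, 0, 1], [-0.015, -0.135, 0, 0, 0, 0, 1], [-0.017, -0.155, 0, 0, 0, 0, 1], [-0.019, -0.175, 0, 0, 0, 0, 1], [-0.021, -0.195, 0, 0, 0, 0, 1], [-0.023, -0.215, 0, 0, 0, 0, 1], [-0.025, -0.23, 0, 0, 0, 0, 1], [-0.027, -0.245, 0, 0, 0, 0, 1], [-0.028, -0.255, 0, 0, 0, 0, 1], [-0.028, -0.255, 0, 0, 0, 0, 1]]])

```text
time_s: 6.75
eef_pos: [0.5954, -0.0555, 0.0713]
tool_rot: [-1.569, 0.096, -0.095]
contact_force: [-0.0, 0.2, -0.3]
grip_width: 0.0853
```

Run:
```python
from h import *
import pickle
s=snapshot("side"); save(s,"s4",(270,140,390,230),6); pickle.dump(s,open("s4.pkl","wb"))
s=snapshot("top"); save(s,"t4",(315,140,425,250),6)
print(get_state()["eef_pos"],get_state()["contact_force"])
```

```text
[ 0.59535805 -0.05497104  0.07126872] [ 0.93118054 -0.37704926  0.08262906]
```

View pics/s4.png

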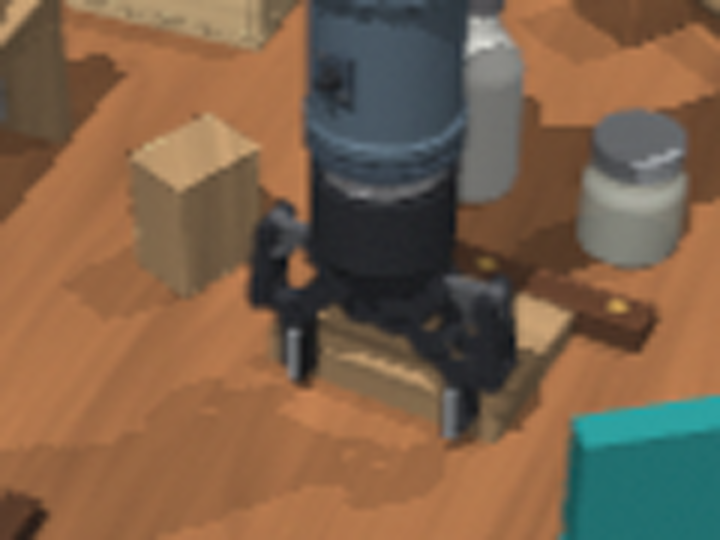

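View pics/t4.png

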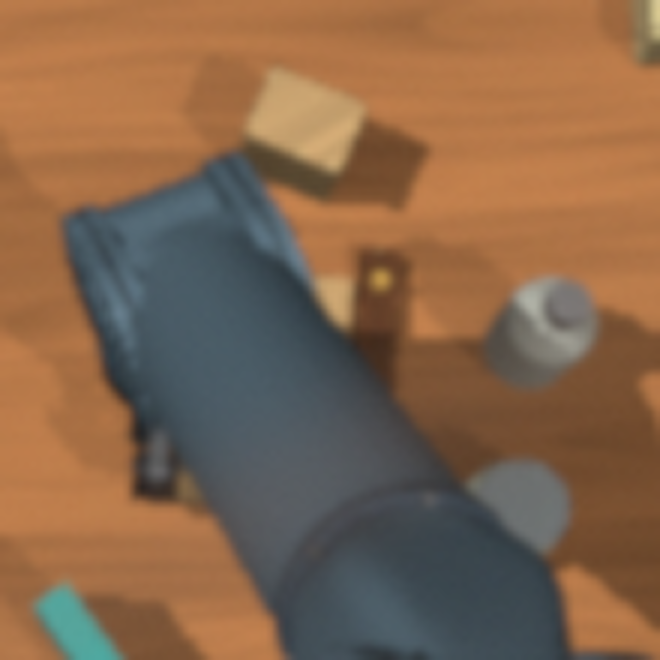

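Call:
drive_tool(steps=[[[-0.001, -0.01, 0, 0, 0, 0, 1], [-0.002, -0.02, 0, 0, 0, 0, 1], [-0.002, -0.02, 0, 0, 0, 0, 1]]])

```text
time_s: 7.15
eef_pos: [0.5948, -0.0609, 0.0713]
tool_rot: [-1.569, 0.095, -0.095]
contact_force: [-0.3, 0.2, -0.2]
grip_width: 0.0853
```

Call:
drive_tool(steps=[[[-0.0005, -0.006, 0, 0, 0, 0, 1], [-0.001, -0.01, 0, 0, 0, 0, 1], [-0.001, -0.01, 0, 0, 0, 0, 1]]])

```text
time_s: 7.45
eef_pos: [0.5945, -0.0614, 0.0714]
tool_rot: [-1.566, 0.093, -0.093]
contact_force: [-0.8, 6.7, -0.0]
grip_width: 0.0855
```

Call:
drive_tool(steps=[[[-0.0005, -0.005, 0, 0, 0, 0, 1], [-0.001, -0.008, 0, 0, 0, 0, 1], [-0.001, -0.008, 0, 0, 0, 0, 1]]])

```text
time_s: 7.75
eef_pos: [0.5941, -0.0617, 0.0714]
tool_rot: [-1.564, 0.092, -0.091]
contact_force: [-0.8, 10.4, -0.2]
grip_width: 0.0857
```

Firm contact: force is up to 10 N and the pushed edge has stopped moving. I back off, lift clear and look.

Call:
drive_tool(steps=[[[0.005, 0.05, 0, 0, 0, 0, 1], [0.015, 0.15, 0, 0, 0, 0, 1], [0.02, 0.25, 0, 0, 0, 0, 1], [0.02, 0.25, 0.3, 0, 0, 0, 1], [0.02, 0.25, 0.6, 0, 0, 0, 1], [0.02, 0.25, 0.8, 0, 0, 0, 1], [0.02, 0.25, 0.8, 0, 0, 0, 1], [0.02, 0.25, 0.8, 0, 0, 0, 1], [0.02, 0.25, 0.8, 0, 0, 0, 1]]])

```text
time_s: 8.65
eef_pos: [0.6032, 0.0094, 0.318]
tool_rot: [-1.568, 0.087, -0.105]
contact_force: [0.7, -0.3, 0.2]
grip_width: 0.0854
```

Run:
```python
from h import *
import pickle
s=snapshot("side"); save(s,"s5",(270,140,390,230),6); pickle.dump(s,open("s5.pkl","wb"))
s=snapshot("wrist"); save(s,"w5",(220,220,420,370),4); pickle.dump(s,open("w5.pkl","wb"))
print(get_state()["eef_pos"],get_state()["contact_force"])
```

```text
[0.60064198 0.00866302 0.3122173 ] [-0.40312402  0.17451738 -0.55157438]
```

View pics/s5.png

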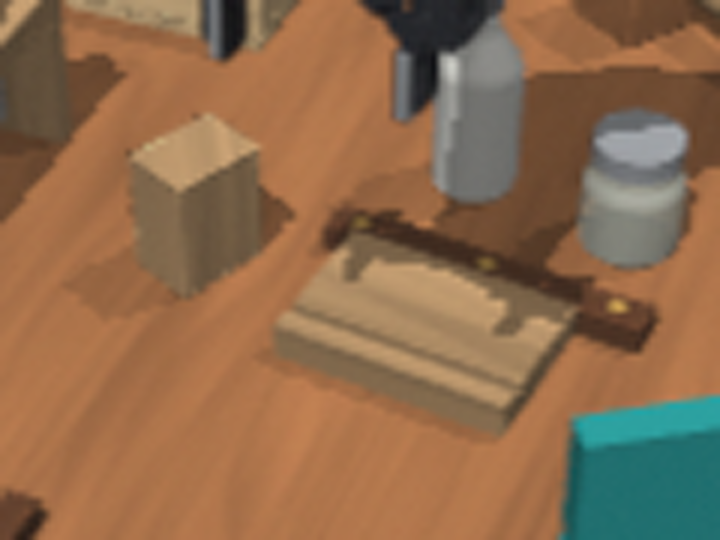

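View pics/w5.png

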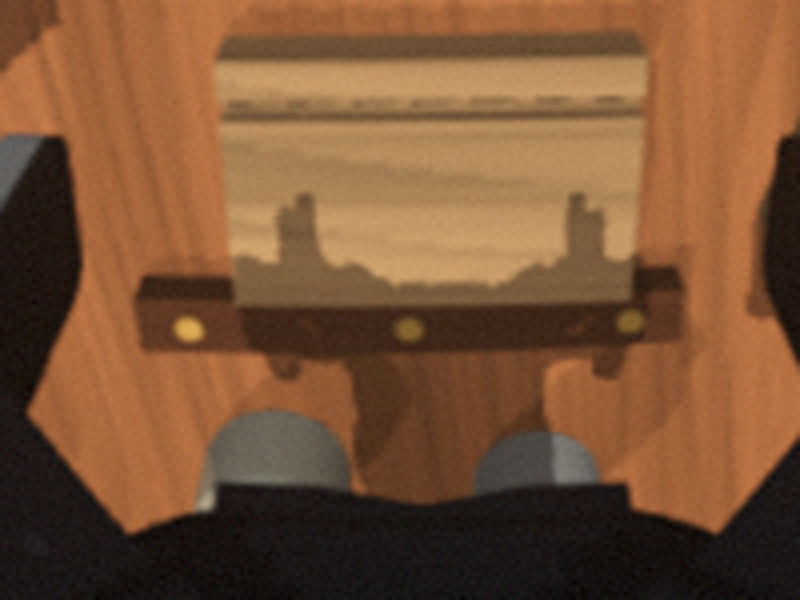

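Run:
```python
from geo import *
w=pickle.load(open("w5.pkl","rb"))
def wray(p,z):
    u,v=np.array(p)/4-.4+np.array([220,220]); a=np.array([u-w["cx"],v-w["cy"]]); r=np.hypot(*a); th=r/w["fx"]
    d=np.append(np.sin(th)*a/r,np.cos(th)); d=w["R"].T@d; c=-w["R"].T@w["t"]; return c+d*(z-c[2])/d[2]
A=wray((190,329),.018);M=wray((409,329),.018);B=wray((629,321),.018); th=np.arctan2(*(B-A)[1::-1]); print(A,M,B,th)
x=np.array([np.cos(th),np.sin(th)]);n=np.array([-x[1],x[0]]); c=(A+M+B)[:2]/3
for nm,p,z in [("top_b side upper",(234,304),.022),("top_a",(634,303),.022),("rear b",(216,60),.022),("rear a",(648,57),.022),("batten foot-edge b",(138,297),.018),("batten a",(682,286),.018)]:
    d=wray(p,z)[:2]-c; print(nm,"along",d@x,"off face",d@n-.012)
# compare offcut etc. unchanged via top view later
s=pickle.load(open("s5.pkl","rb")); s0=S["side"]
print("board top z", [px2w(s,270+a/6,140+b/6)[2].round(4) for a,b in((340,290),(480,340),(400,270),(330,320))])
```

```text
[ 0.4954 -0.1715  0.018 ] [ 0.5751 -0.1794  0.018 ] [ 0.6548 -0.1874  0.018 ] -0.09985038748710244
top_b side upper along -0.06184466103141856 off face 0.0023168683725055764
top_a along 0.08063735793702362 off face -0.001212847304516573
rear b along -0.05950351706979206 off face 0.09766564699119168
rear a along 0.08030248978541853 off face 0.09528014672218388
batten foot-edge b along -0.09787004241048594 off face 0.0019239596172018723
batten a along 0.09869810168604522 off face 0.002286101122291946
board top z [np.float64(0.0183), np.float64(0.0206), np.float64(0.021), np.float64(0.0195)]
```

Call:
drive_tool(steps=[[[0, 0.8, 0, 0, 0, 0, 1], [0, 0.8, 0, 0, 0, 0, 1], [0, 0.8, 0, 0, 0, 0, 1], [0, 0.8, 0, 0, 0, 0, 1], [0, 0.8, 0, 0, 0, 0, 1], [0, 0.8, 0, 0, 0, 0, 1], [0, 0.8, 0, 0, 0, 0, 1]]])

```text
time_s: 9.45
eef_pos: [0.5993, 0.2496, 0.3092]
tool_rot: [-1.571, 0.096, -0.091]
contact_force: [0.1, -1.3, -0.2]
grip_width: 0.0852
```

Run:
```python
from h import *
import pickle
for c in("top","side"):
    s=snapshot(c); pickle.dump(s,open(c+"6.pkl","wb"))
    if c=="top": save(s,"t6",(330,165,400,245),10*.95)
    if c=="side": save(s,"s6",(310,165,385,215),10)
    d=np.abs(s["color"].astype(int)-pickle.load(open(c+"0.pkl","rb"))["color"]).sum(2); cv2.imwrite(f"pics/d6{c}.png",np.clip(d,0,255).astype(np.uint8))
```

```text
(no output)
```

View pics/t6.png

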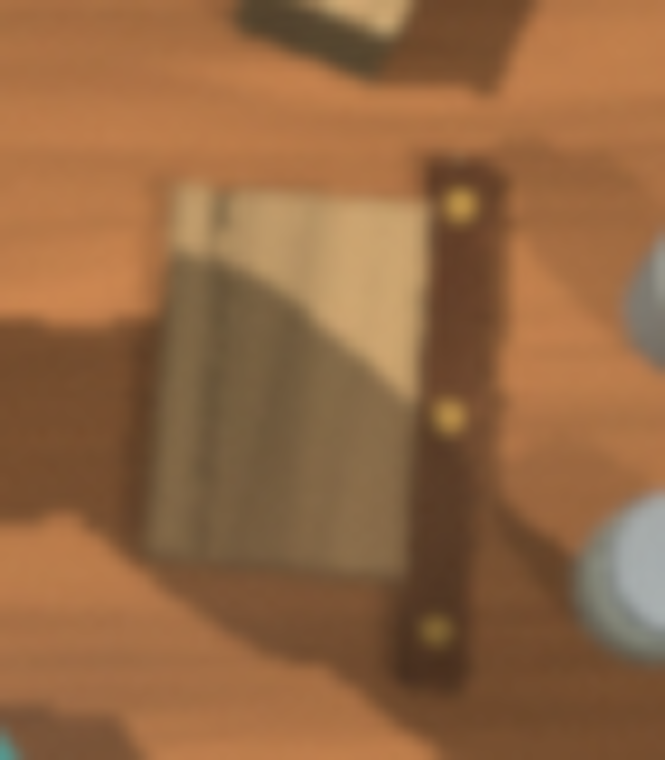

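View pics/s6.png

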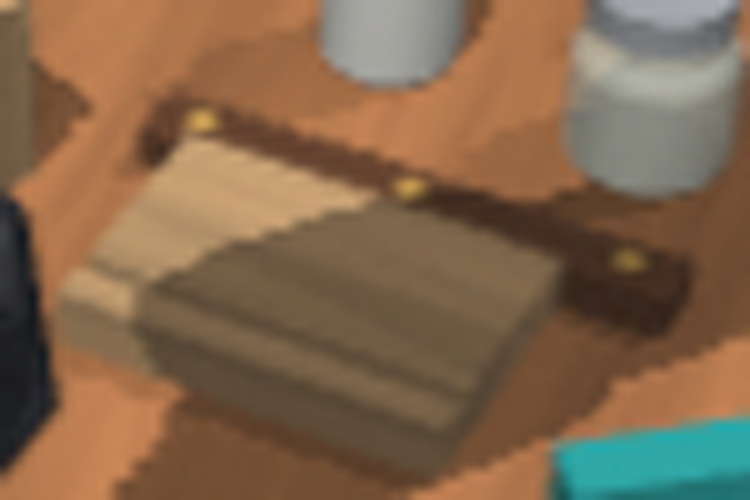

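View pics/d6side.png

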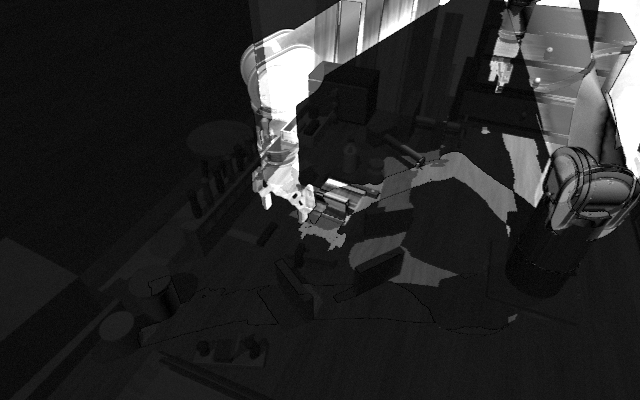

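Run:
```python
from h import *
print(get_state()["dq"].round(3)); print(close_job())
```

```text
[ 0.017 -0.01   0.002 -0.003 -0.004  0.     0.001]
the job is handed in; nothing more can be done
None
```

I toppled the light wooden front with the open fingers, pushing level near its top edge. I then pushed its lower edge with both fingers until it pressed against the batten at about 10 N, and backed off. The job was handed in at about 9.5 s.

Last checks:
- **Lying flat:** the board is groove up, with its top face reading 18–21 mm above the bench.
- **Flush to the batten:** the wrist view put the former upper edge 2.3 mm off the batten at the -x end and -1.2 mm at the +x end. The top view put both ends within about 1.5 mm. The two views differ by 1–2 mm, roughly the calibration error, and both are inside the 5 mm limit.
- **Ends inside the batten:** the board spans about -62 to +81 mm along the batten's ±100 mm.
- **Other things:** I saw no sign that anything else had moved. I compared before and after pictures by eye and did not measure the other things' positions again.

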